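# Take off a mortise depth with a locking depth gauge

### The arm

A 6-joint arm with a two-finger parallel gripper is mounted at the origin on the work surface. World frame = base frame: x ahead of the robot, y to its left, z up, the work surface at z = 0. Lengths are in mm, angles in rad, forces in N, time in s.
With the tool pointing down it reaches from about 325 to 875 mm from the base axis. Payload 4.4 kg.
Tool frame: the origin (TCP) lies on the centre line of the jaws, within the pads' length; the fingertips stand ahead of it and the grasp point (between the pads) lies 6 mm ahead of it (ctrl.tcp_to_tips is the z of the fingertips in the tool frame, in mm); z points along the fingers, y is the line along which they close (so a half turn about z gives the same grasp; the last joint's range is limited). The gripper opens to 85 mm and grips with 20 to 120 N. Pads are 22 mm wide; open, the fingers measure 114 mm over their backs; the gripper's body (76 mm by 85 mm) begins 54 mm behind the grasp point. The pads swing forward as they close: fully open they stand 13 mm farther back than shut.
Start: joints at [-1.446, 0.207, 1.542, -0, 1.393, -0.15], TCP at [156.57, -553.275, 256.282] pointing down, gripper open.
Joint ranges: [-2.73, 2.73], [-0.86, 2.22], [0.23, 2.46], [-1.11, 4.25], [0.08, 2.63], [-2.82, 2.82]. Speed limits (rad/s): [2.79, 2.79, 3.14, 3.14, 3.14, 3.14].

### API

Orientations are given as a 3x3 rotation matrix whose columns are the frame's x, y, z axes.
In Python, from plant import ctrl, sensors, optics gives the robot as it stands. Calls block until the motion is done:
- ctrl.move_ptp(position, orientation): joint-space move of the TCP to a pose.
- ctrl.move_l(position, rot=None, vel=150, threshold=None): straight line of the TCP; rot=None keeps the orientation; vel is the mean speed in mm/s. With threshold (N) it stops when the force on the tool has changed by that much, and returns True; else False.
- ctrl.set_joints(angles): joint-space move.
- ctrl.gripper_to(opening, force=None): finger opening in mm; force is the grip in N (None keeps the last); returns when the fingers have stopped.
- ctrl.hold(seconds).
- ctrl.solve_ik(position, orientation): joint angles nearest the present ones, or None.
- sensors.read_state(): the state.
- optics.grab_frame(name): name is "scene" or "top" or "wrist"; returns (picture, depth): 400x640x3 uint8, red, green, blue; 400x640 float32, mm along the optical axis (not along the pixel's ray), 0 where there is no reading.
- optics.camera_params(name): a dict with "mtx" (3x3 intrinsics, pixels), "k1" (the pictures are not rectified: a ray, as slopes to the right and down, at radius r is drawn at 1 + k1 r^2 times it, then the intrinsics apply), "R" (3x3) and "t" (3): a world point X has camera coordinates R X + t; the wrist camera has in their place "T_tool_cam" (4x4, takes a point from camera to tool coordinates, whose origin is the TCP and whose axes are the flange's). Camera axes: x right, y down, z forward; pixel columns grow to the right and rows downward; lengths in mm; the calibration is good to about 2 mm. A picture is of the moment at which its call begins: read the wrist's pose just before it. camera_params takes no time and is no camera call.
A pose or a line that the arm cannot do raises ctrl.MotionError and nothing moves.
- ctrl.finish_job(): hands the job in; it is judged then, once.
The state is a dict: "t": time; "q": joint angles; "qvel": joint speeds; "tau": joint torques, N m; "eef_pos": TCP position; "eef_rot": TCP orientation; "force": force on the tool from outside, world axes, zero at the start; "wrist_torque": the same for the moment, N m; "grip_width": finger opening in mm; "grasp_force": force on a finger pad.
Only numpy, scipy, OpenCV 4.12 (cv2) and the standard library are available. Lean on these libraries where they do the work, as an engineer would, in place of code of your own. Each camera call takes 0.05 s, during which the arm holds its last target. There are 200 camera calls.

### The job

Clear everything that lies on the bench leg into the plywood tray. Then lift the depth gauge off its stand by the black grip on top of its rod, set its base flat across the mortise, lower the rod until it touches the bottom of the mortise and press the lock lever down level, so that the depth can be carried over to the tenon. Put the locked gauge back on its stand, base across the two uprights and rod hanging between them, with the measured depth kept; do not tip the gauge over or disturb the glue bottle and the paint tin.

Things in the scene. Friction and masses are not known exactly. Their poses are not given: they have to be found in the camera images.
- leg_top (a point): Centre of the top face of the bench leg, a hardwood beam 380 mm long (x) x 140 mm wide (y) x 90 mm high lying on the bench, held fast between two low stops (22 mm thick, 45 mm high) at its ends; it does not move. x along the beam, z up. Clutter lies on top, mostly across the beam, pieces about 74 mm apart along it.
- mortise_mouth (a point): Centre of the mouth of the mortise, flush with the top of the bench leg, 36 mm from the leg's middle towards its -x end: a rectangular pocket 80 mm long (x, along the beam) x 36 mm wide (y) with upright walls. Axes as for leg_top.
- mortise_bottom (a point): Centre of the flat bottom of the mortise, 35 to 56 mm below the mouth (different at each start). Axes as for leg_top.
- tray_in (a point): Centre of the inner floor (6 mm above the bench) of the open plywood tray, 360 mm long (x) x 190 mm wide (y) x 55 mm high outside, walls 6 mm thick; it does not move. It may stand left or right of the leg.
- stand_top (a point): Gauge stand of pale wood, which does not move: two uprights, each 24 mm (x) x 70 mm (y), with centres 92 mm apart along x (68 mm clear gap between), tops 80 mm above the bench, on a board 15 mm thick. This point is midway between the uprights at the height of their tops; z up. The gauge starts here with its base (its own x) along the stand's x.
- gauge_sole (a point): Depth gauge (about 0.45 kg in all): centre of the underside of its flat steel base, 120 mm (x) x 40 mm (y) x 16 mm high. A guide block 34 x 30 mm rises on it to 45 mm above the sole. The rod slides up and down through this centre, along z. The lock lever lies along +x, near the upper end of the block.
- gauge_grip (a point): Centre of the black grip on top of the gauge's rod, 40 (x) x 18 (y) x 28 mm high, axes as the gauge's, 124 mm above the rod's tip. Lifted by it with the lock open, the gauge hangs from the rod's upper stop; once the base rests, lowering the grip slides the rod down (drag 2 N, it stays where left). Locked, rod and base are lifted as one by the grip and the depth is kept.
- gauge_tip (a point): Lower end of the gauge's round steel rod, 8 mm in diameter; flush with the sole when the rod is fully up.
- lever_end (a point): Point on the lock lever 40 mm from its pivot (the lever is 46 mm long, 14 mm wide). The pivot is at x = 18 mm from the rod, 48 mm above the sole. Open, the lever slopes up and away from the rod at about 50 degrees; it is pressed down at its end until level (about 4 N), where it stays and clamps the rod.
- gauge_rod (a joint): How far the rod's tip stands below the sole, in m: 0 fully up, at most 0.065.
- gauge_lock (a joint): Angle of the lock lever in rad: 0 open (raised), 0.9 pressed down level against its stop, rod clamped. It starts between 0 and 0.15.
- offcut_mid (a point): Centre of a pale wood offcut, 120 mm long (y) x 32 mm (x) x 24 mm high. Always there, over the mortise.
- sanding_block_mid (a point): Centre of a cork-soled sanding block, 115 mm long (y) x 34 mm (x, the sole 36 mm) x 28 mm high. May be absent.
- chisel_handle (a point): Point on the axis of a short chisel at the middle of its wooden handle, 13 mm above what it lies on. The handle is 85 mm long (y) x 26 mm x 26 mm; the blade (22 mm wide, 4 mm thick) sticks out at the +y end to 106 mm from this point. May be absent.
- wrench_mid (a point): Point on the shaft of an adjustable wrench 142 mm long (y): shaft 20 mm (x) x 10 mm high, jaws (34 mm wide, 14 mm high) at the +y end beginning 30 mm from this point; the shaft's other end is 64 mm from it. The point is half-way up the shaft. May be absent.
- glue: White glue bottle, 60 mm in diameter, 170 mm high; origin at the centre of its foot. Leave alone.
- paint_tin: Paint tin, 72 mm in diameter, 90 mm high; origin at the centre of its foot. Leave alone.
- gauge: The depth gauge's base; same origin and axes as gauge_sole.
Things that resemble listed ones, but are neither listed nor needed, are in the scene too. What is shaped like the part that bears chisel_handle but green is not meant.

How it is judged:
By the outcome, as a careful person would: the job done as asked, in the order asked, and still so for the second after the job is handed in, with the robot touching nothing.
Of sanding_block, chisel, wrench only 2 to 3 are there at a start; the rules pass over those that are not, and their reading is None.
At some moment in a run one of offcut, sanding_block, chisel, wrench may be knocked a few centimetres aside while the robot is not near it.
It also fails if it takes over 200 s, if anything falls off the work surface, if the arm or the gripper's body presses on something with over 40 N, if the wrist force passes 120 N, or if a joint passes its speed limit or range.

## Working session

There is one attempt and no reset: what is moved stays moved. The work goes in short steps, each a Python script; the robot and the scene stay as the last script left them, time stands still between calls to the robot, and variables do not carry over. Pictures are saved under pics/ and viewed, at most 14 in all, crops included, and the job is handed in when it is done.

```bash
ls; mkdir -p pics
cat > h.py <<'E'
import numpy as np, cv2
from plant import ctrl, sensors, optics
def cam(name, st=None):
    p=optics.camera_params(name)
    if name!="wrist": return p["mtx"],p["k1"],np.array(p["R"]),np.array(p["t"])
    T=np.array(p["T_tool_cam"]); Rw=np.array(st["eef_rot"])
    Rc=Rw@T[:3,:3]; tc=Rw@T[:3,3]+np.array(st["eef_pos"])
    return p["mtx"],p["k1"],Rc.T,-Rc.T@tc
def grab(name):
    st=sensors.read_state(); im,d=optics.grab_frame(name); return im,d,cam(name,st)
def cloud(d,c):
    """world xyz per pixel"""
    K,k1,R,t=c; K=np.array(K); v,u=np.mgrid[:d.shape[0],:d.shape[1]]
    pts=np.stack([u.ravel(),v.ravel()],1).astype(np.float64)[:,None]
    n=cv2.undistortPoints(pts,K,np.array([k1,0,0,0.]))[:,0]
    X=np.c_[n,np.ones(len(n))]*d.ravel()[:,None]
    W=(X-t)@R; W[d.ravel()==0]=np.nan
    return W.reshape(*d.shape,3)
def ray(px,z,c):
    K,k1,R,t=c; n=cv2.undistortPoints(np.array(px,float).reshape(-1,1,2),np.array(K),np.array([k1,0,0,0.]))[:,0]
    D=np.c_[n,np.ones(len(n))]@R; C=-R.T@t
    return C+D*((z-C[2])/D[:,2])[:,None]
def save(n,im): cv2.imwrite("pics/"+n,im[...,::-1])
def down(yaw):
    """tool z down, tool y (closing) at angle yaw from world x"""
    y=np.array([np.cos(yaw),np.sin(yaw),0]); z=np.array([0,0,-1.]); return np.c_[np.cross(y,z),y,z]
E
python3 - <<'E'
from h import *
for n in("top","scene"):
    im,d,c=grab(n); save(n+"0.png",im); np.savez(n+"0",im=im,d=d)
    print(n,np.array(c[0]).tolist(),c[1],(-c[2].T@c[3]).round())
print(ctrl.tcp_to_tips, sensors.read_state())
E
```

```text
pics
top [[366.6473800483322, 0.0, 319.13601698681305], [0.0, 366.6473800483322, 201.30745413955782], [0.0, 0.0, 1.0]] 0.021471615944671354 [ 344.  -10. 1355.]
scene [[403.5883232393161, 0.0, 319.86830809818684], [0.0, 403.5883232393161, 191.95863424013498], [0.0, 0.0, 1.0]] -0.0012844693892074062 [1131. -542.  885.]
25.0 {'t': 0.1, 'q': array([-1.44548697e+00,  2.07357454e-01,  1.54282752e+00, -1.51915085e-05,
        1.39349899e+00, -1.50477868e-01]), 'qvel': array([ 0.00065969, -0.00210642, -0.00472468, -0.00165607,  0.00044755,
       -0.00044046]), 'tau': array([-2.17797929e-04, -3.84094584e+01, -2.92549717e+01, -3.21861862e-04,
        4.79264825e-03, -1.12471849e-05]), 'eef_pos': array([ 156.49153512, -552.63181321,  255.22115862]), 'eef_rot': array([[ 9.62210440e-01,  2.72306800e-01, -2.76211287e-04],
       [ 2.72306776e-01, -9.62208253e-01,  2.07304136e-03],
       [ 2.98730480e-04, -2.06991625e-03, -9.99997813e-01]]), 'force': array([0.86478622, 0.07626041, 0.08227913]), 'wrist_torque': array([0.03406143, 0.01112899, 0.03032349]), 'grasp_force': 0.0, 'grip_width': 84.99134697642634}
```

View pics/top0.png

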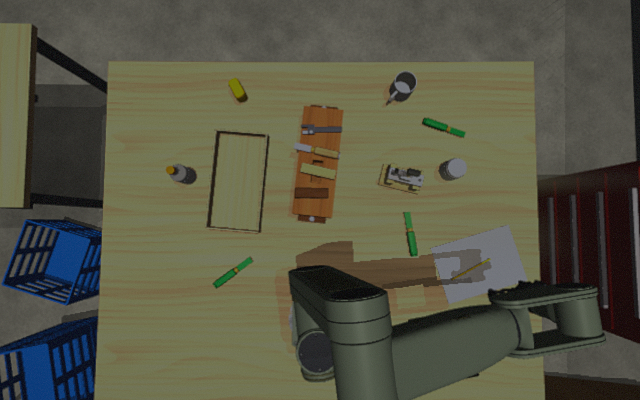

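View pics/scene0.png

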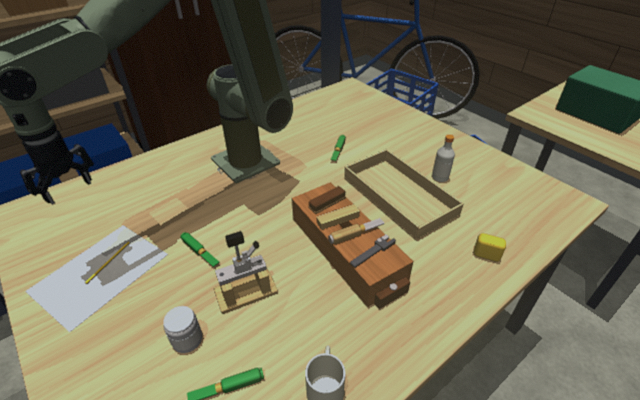

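Top view: items on the leg are wrench (322,130), chisel (316,151), offcut (318,172) and sanding block (311,193). The tray is at (238,181), and the gauge on its stand at (402,176), beside the tin (453,169). The glue is at (180,173). Lookalikes are the green chisels at (443,127), (411,233) and (233,272), and the yellow block at (237,90); none of these lie on the leg.

```bash
cat > loc.py <<'E'
from h import *
def rect(P):
    r=cv2.minAreaRect(P.astype(np.float32)); (c,(w,h),a)=r
    if w<h: w,h,a=h,w,a+90
    return np.round(c,1),round(w,1),round(h,1),round((a+90)%180-90,1)
def comps(mask,W,minpx=25):
    n,l=cv2.connectedComponents(mask.astype(np.uint8)); out=[]
    for i in range(1,n):
        m=l==i
        if m.sum()>=minpx: out.append((m.sum(),np.argwhere(m).mean(0)[::-1].round(),W[m]))
    return out
E
python3 - <<'E'
from loc import *
f=np.load("top0.npz"); im,d=f["im"],f["d"]; W=cloud(d,cam("top"))
z=W[...,2]; u=np.arange(640)[None]; v=np.arange(400)[:,None]
print("bench z",np.nanmedian(z[250:260,150:180]))
reg=(u>150)&(u<480)&(v>65)&(v<262)
for lo,hi,nm in((80,97,"leg"),(97,130,"items"),(30,70,"tray"),(70,200,"tall")):
    for n,p,P in comps((z>lo)&(z<hi)&reg,W): print(nm,n,p,*rect(P[:,:2]),"z",np.percentile(P[:,2],[5,50,95]).round(1))
c=im[95:230,280:440]; save("crop1.png",cv2.resize(c,None,fx=5,fy=5,interpolation=cv2.INTER_CUBIC)[:600,:800])
E
```

```text
bench z 1.4377648629404853
leg 132 [405.  82.] [ 840.3 -296.9] 79.4 77.2 -14.6 z [81.7 91.1 96.4]
leg 725 [322. 117.] [714.5  -9.5] 140.1 68.7 84.9 z [86.1 90.1 94.4]
leg 602 [322. 140.] [639.2  -2.7] 143.0 68.1 80.0 z [86.2 90.4 94.9]
leg 1637 [315. 187.] [480.3  14.9] 221.7 140.2 -6.2 z [85.9 90.3 94.5]
leg 305 [456. 168.] [ 537.1 -473.4] 64.5 64.4 -19.8 z [82.4 89.1 93.1]
leg 116 [393. 175.] [ 517.2 -256.2] 66.5 43.0 -0.5 z [80.8 93.3 96.6]
leg 28 [186. 176.] [509.8 465.9] 50.6 14.1 -12.2 z [81.  87.7 95.7]
leg 110 [415. 182.] [ 495.4 -325.7] 62.8 51.5 62.5 z [81.3 94.8 96.5]
items 247 [320. 129.] [667.8  -4.6] 138.6 32.9 -88.8 z [ 97.7 101.7 107.1]
items 338 [318. 151.] [592.7   9.1] 159.4 26.2 76.9 z [102.1 112.5 118.7]
items 344 [318. 171.] [521.4   5. ] 119.2 32.9 76.7 z [108.1 113.9 118.2]
items 173 [179. 173.] [513.4 484.6] 57.4 52.5 -18.6 z [100.4 114.6 128.1]
items 64 [405. 178.] [ 497.8 -285. ] 51.0 23.9 89.6 z [ 97.4 121.2 128.5]
items 345 [312. 193.] [446.   26.9] 112.0 33.3 -89.8 z [113.  118.  122.1]
tray 99 [406.  79.] [ 861.1 -310.5] 69.0 28.2 58.4 z [33.1 51.7 68.1
[... 494 characters left out ...]
7. 176.] [ 517.4 -241.4] 70.6 18.6 3.3 z [33.5 49.7 67.9]
tray 65 [189. 177.] [508.5 471.1] 59.2 25.9 -19.8 z [33.2 52.2 68.4]
tray 68 [316. 179.] [501.6  13.7] 34.5 25.8 79.0 z [32.  35.8 41.8]
tray 175 [312. 219.] [359.3  27.8] 100.2 22.1 84.1 z [40.4 45.5 50.4]
tall 230 [403.  84.] [ 830.5 -295.1] 100.6 77.2 -10.5 z [71.9 86.6 97.4]
tall 62 [235.  85.] [830.7 302.6] 60.7 28.8 28.9 z [70.1 71.6 75. ]
tall 4263 [318. 161.] [560.1  12.6] 380.7 159.7 -5.9 z [ 86.4  91.7 118.1]
tall 346 [455. 168.] [ 538.4 -471.9] 67.3 66.9 -38.8 z [77.3 88.6 93. ]
tall 500 [404. 177.] [ 507.9 -297.6] 120.7 70.4 76.2 z [ 77.5  95.9 162.7]
tall 326 [178. 173.] [513.5 484.4] 58.5 52.9 -18.6 z [ 78.  118.1 172. ]
```

View pics/crop1.png

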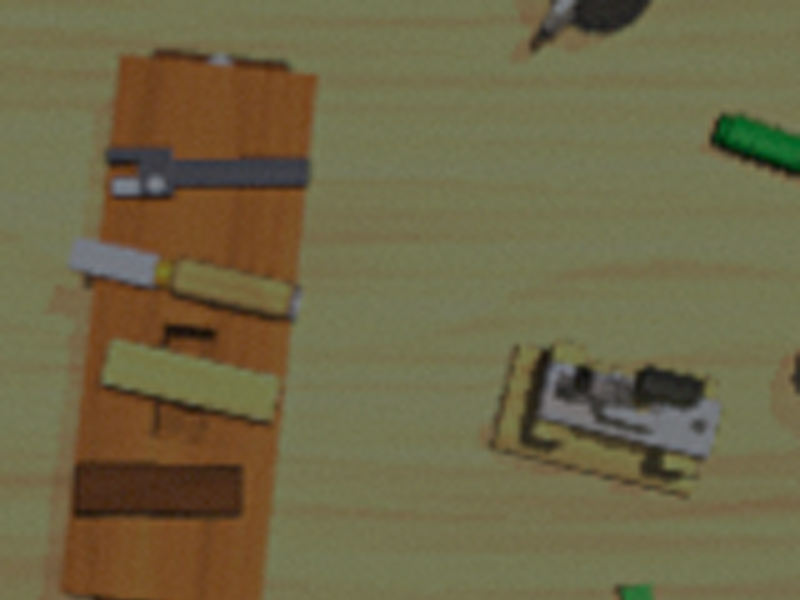

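Crop: grey wrench shaft at (240,170) with its jaws on the left (+y). The wooden-handled chisel has its handle at (232,288) and blade to the left. The offcut is at (190,380) over the mortise, the brown sanding block at (158,490). The gauge lever points left (+y). Next I hover over the first item and check with the wrist camera.

```bash
cat >> loc.py <<'E'
UP=300
def go(p,yaw,line=False,vel=250):
    """ptp / line to TCP p with closing axis at yaw (deg), picking the half turn with the milder last joint"""
    best=None
    for y in(yaw,yaw+180):
        R=down(np.radians(y))
        q=ctrl.solve_ik(p,R)
        if q is not None and (best is None or abs(q[5])<abs(best[0])): best=(q[5],R)
    if line: ctrl.move_l(p,best[1],vel=vel)
    else: ctrl.move_ptp(p,best[1])
def items(zlo=96,box=None):
    im,d,c=grab("wrist"); W=cloud(d,c)
    m=(W[...,2]>zlo)&(W[...,2]<150)
    if box is not None: m&=(abs(W[...,0]-box[0])<box[2])&(abs(W[...,1]-box[1])<box[3])
    m=cv2.morphologyEx(m.astype(np.uint8),cv2.MORPH_OPEN,np.ones((3,3)))
    return im,W,[(p,rect(P[:,:2]),np.percentile(P[:,2],[10,90]).round(1),P) for n,p,P in comps(m,W,150)]
E
python3 - <<'E'
from loc import *
ctrl.gripper_to(0); print("shut",ctrl.tcp_to_tips); ctrl.gripper_to(60,60); print(ctrl.tcp_to_tips)
go([500,10,330],-10)
im,W,L=items(box=(560,12,200,120)); save("w1.png",im)
for p,r,z,_ in L: print(p,*r,z)
print(sensors.read_state()["t"],sensors.read_state()["q"])
print(np.array(optics.camera_params("wrist")["T_tool_cam"]).round(2))
E
```

```text
shut 25.0
25.0
[403. 157.] [593.8   8.1] 161.3 26.5 77.1 [104.5 116.7]
[469. 149.] [668.2  -6.2] 141.0 33.9 89.3 [ 99.1 104.7]
[272. 164.] [448.5  25.7] 114.7 35.5 89.8 [115.6 119.3]
[341. 171.] [522.3   3.4] 120.4 32.1 77.0 [113.4 115.3]
3.8833 [-1.54698347e-01 -4.47589793e-03  1.62106364e+00 -1.98037121e-04
  1.52528068e+00  2.12698165e-02]
[[   0.     -0.95   -0.32   81.23]
 [   1.      0.     -0.     -0.52]
 [   0.     -0.32    0.95 -118.05]
 [   0.      0.      0.      1.  ]]
```

View pics/w1.png

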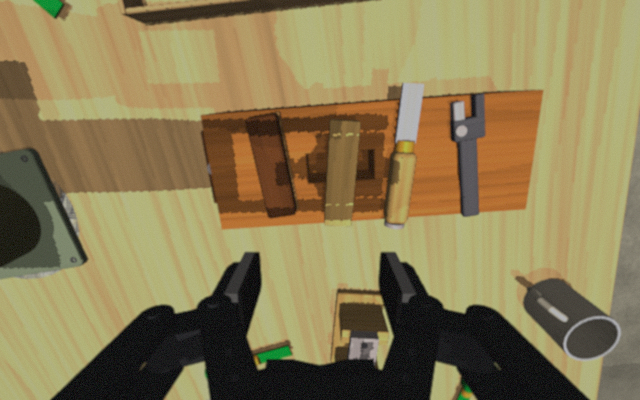

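The wrist view shows the block (272,164), offcut (341,171), chisel (403,157) and wrench (469,149), all on the leg. I'll pick them one at a time, re-measuring before each.

```bash
cat > clear.py <<'E'
from loc import *
TR=np.array([495.4,298.4]); TY=np.radians(-4.7); ex=np.array([np.cos(TY),np.sin(TY)]); ey=np.array([-ex[1],ex[0]])
# name: (approx xy, offset of grasp from rect centre along item's +y, tcp z, slot)
IT={"block":((446,26),0,118.5,-112),"offcut":((522,4),0,118,-37),"chisel":((593,8),-25,117.5,112),"wrench":((668,-6),-7,116.3,37)}
def look(): go([500,10,330],-10)
def pick(nm):
    xy,off,z,slot=IT[nm]; look()
    im,W,L=items(box=(560,12,230,140))
    L=[l for l in L]; l=min(L,key=lambda l:np.hypot(*(l[1][0]-xy)))
    c,w,h,a=l[1]; a=a%180; D=np.array([np.cos(np.radians(a)),np.sin(np.radians(a))])
    g=c+off*D; yaw=a-90
    print(nm,len(L),c,w,h,a,"grasp",g.round(1))
    ctrl.gripper_to(60,60)
    go([*g,190],yaw); hit=ctrl.move_l([*g,z],vel=80,threshold=12); print("hit",hit,sensors.read_state()["eef_pos"].round(1))
    ctrl.gripper_to(0,60); s=sensors.read_state(); print("width",round(s["grip_width"],1),"F",s["grasp_force"])
    ctrl.move_l([*g,215],vel=150)
    t=TR+slot*ex+off*ey; go([*t,215],np.degrees(TY)); ctrl.move_l([*t,z-90+9],vel=150,threshold=15)
    print("held",round(sensors.read_state()["grip_width"],1))
    ctrl.gripper_to(60); ctrl.move_l([*t,215],vel=250); print("t",sensors.read_state()["t"])
E
python3 -c "
from clear import *
pick('offcut'); look()
im,W,L=items(box=(560,12,230,140)); save('w2.png',im)
for l in L: print(*l[1])"
```

```text
offcut 4 [522.3   3.6] 120.1 32.1 77.1 grasp [522.3   3.6]
hit False [522.9   3.5 118.6]
width 30.7 F 62.348166704177856
held 30.4
t 10.9917
[593.8   8. ] 161.3 26.7 77.0
[668.   -6.4] 141.9 34.6 88.6
[448.5  25.5] 115.2 35.2 89.4
```

View pics/w2.png

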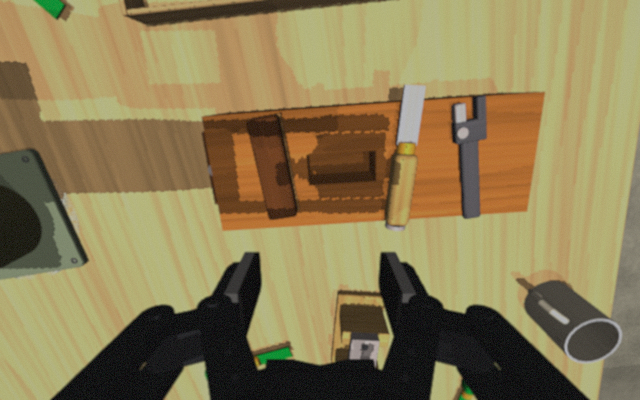

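The offcut is gone from the leg and the mortise at (342,165) is clear. The other three have not moved.

```bash
python3 -c "
from clear import *
for n in('block','chisel','wrench'): pick(n)
look()
im,W,L=items(box=(560,12,230,140)); save('w3.png',im)
for l in L: print(*l[1])
ctrl.move_ptp([420,180,330],down(np.radians(-10)))
im,d,c=grab('wrist'); save('w4.png',im)
im,d,c=grab('top'); save('top1.png',im[90:290,150:470])
"
```

```text
block 3 [448.5  25.5] 115.2 35.2 89.5 grasp [448.5  25.5]
hit False [449.1  25.4 119. ]
width 32.6 F 60.365440249443054
held 32.9
t 19.275
chisel 1 [649.5 -26.1] 192.2 88.3 71.7 grasp [641.7 -49.8]
hit True [641.2 -49.7 135.9]
width 0.1 F 0.0
held 0.2
t 27.6333
wrench 2 [671.8  -7.6] 140.4 34.8 89.9 grasp [671.8 -14.6]
hit True [672.  -14.2 120.9]
width 17.8 F 59.47921335697174
held 18.0
t 35.8
[612.8 -31.9] 161.3 25.1 70.8
```

```bash
python3 -c "
import cv2,numpy as np
a=cv2.resize(cv2.imread('pics/w3.png'),(400,250));b=cv2.resize(cv2.imread('pics/w4.png'),(400,250));c=cv2.resize(cv2.imread('pics/top1.png'),(480,300))
o=np.zeros((550,800,3),np.uint8);o[:250,:400]=a;o[:250,400:]=b;o[250:,:480]=c;cv2.imwrite('pics/m1.png',o)"
```

```text
(no output)
```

View pics/m1.png

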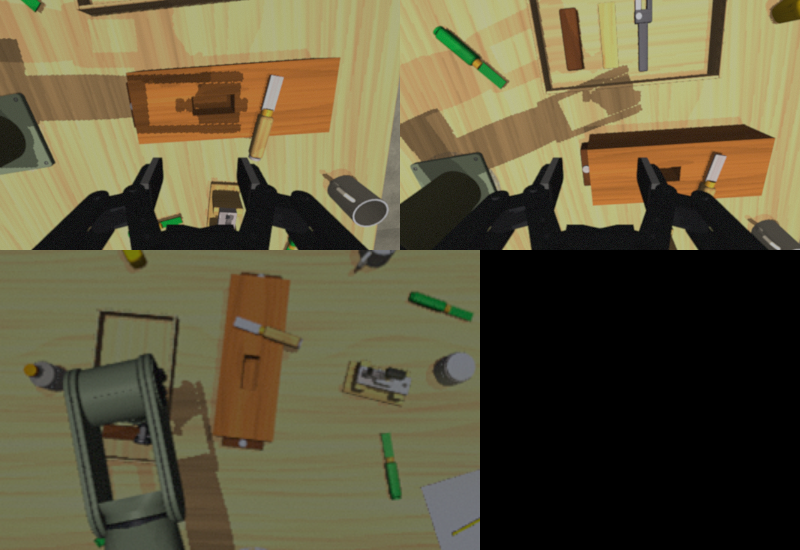

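The leg is clear except the chisel, which was knocked to about (613,-32) and overhangs the -y edge (left tile, (265,120)). The block, offcut and wrench are in the tray. I'll retry the chisel.

```bash
python3 -c "
from clear import *
IT['chisel']=((612.8,-31.9),-13,117.5,112)
pick('chisel'); look()
im,W,L=items(box=(560,12,230,140)); 
for l in L: print(*l[1])
ctrl.move_ptp([420,215,360],down(np.radians(-10)))
im,d,c=grab('wrist'); save('w5.png',im); W=cloud(d,c); z=W[...,2]
R=(abs(W[...,0]-495)<170)&(abs(W[...,1]-298)<88)
for n,p,P in comps((z>13)&(z<45)&R,W,60): print(p,*rect(P[:,:2]))
"
```

```text
chisel 1 [612.7 -32. ] 161.5 25.1 70.7 grasp [608.4 -44.3]
hit False [609.  -44.4 118.2]
width 25.1 F 60.737754106521606
held 25.1
t 45.8083
[421.   8.] [577.6 378.3] 175.3 1.9 -4.8
[444.  77.] [607.  289.9] 160.1 26.4 85.0
[387.  79.] [529.1 293.1] 140.8 33.5 84.7
[231.  56.] [326.3 364.6] 42.1 1.1 85.6
[336.  86.] [458.7 302. ] 120.3 32.1 85.3
[283.  91.] [384.4 308.1] 114.9 35.1 85.1
[490. 123.] [664.3 221. ] 21.9 1.8 86.5
[300. 159.] [390.6 215.3] 130.7 1.0 -4.7
```

View pics/w5.png

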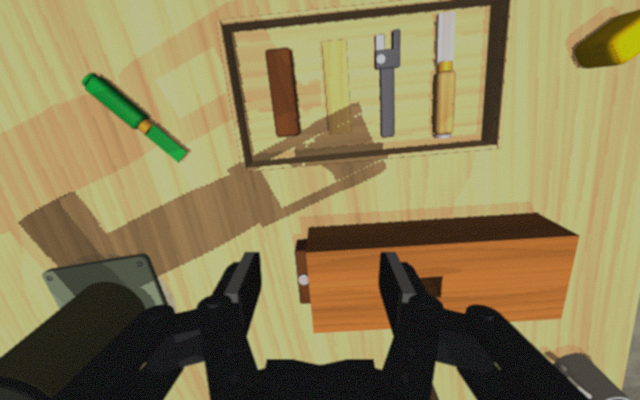

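All four pieces lie flat in the tray: block (283,91), offcut (336,86), wrench (387,79), chisel (444,77). Now I'll measure the mortise and the gauge from close by.

Run:
```python
from loc import *
go([525,10,300],-6)
im,d,c=grab("wrist"); W=cloud(d,c); z=W[...,2]
leg=(abs(z-90)<5)&(abs(W[...,0]-560)<215)&(abs(W[...,1]-12)<95)
P=W[leg]; print("leg",*rect(P[:,:2]),np.median(P[:,2]))
hull=(abs(W[...,0]-525)<60)&(abs(W[...,1]-14)<40)&(z<82)
for n,p,Q in comps(hull,W,100): print("mortise low",n,p,np.percentile(Q[:,2],[2,20,50,80]).round(1))
fl=hull&(abs(z-np.percentile(W[hull][:,2],30))<3); print("floor",*rect(W[fl][:,:2]),np.median(W[fl][:,2]))
# mouth outline via ray of hole contour on z=90
m=(hull).astype(np.uint8); cs,_=cv2.findContours(m,cv2.RETR_EXTERNAL,cv2.CHAIN_APPROX_NONE); k=max(cs,key=cv2.contourArea)
print("mouth",*rect(ray(k[:,0],90,c)[:,:2]))
ctrl.gripper_to(70)
go([507,-288,400],-14)
im,d,c=grab("wrist"); save("g1.png",im); np.savez("g1",im=im,d=d,c2=c[2],c3=c[3]); W=cloud(d,c); z=W[...,2]
N=(abs(W[...,0]-507)<80)&(abs(W[...,1]+290)<90)
for lo,hi in((70,84),(90,100),(118,132),(150,230)):
    for n,p,Q in comps((z>lo)&(z<hi)&N,W,20): print(lo,n,p,*rect(Q[:,:2]),np.percentile(Q[:,2],[5,50,95]).round(1))
print(sensors.read_state()["t"])
```

```text
leg [560.   5.] 382.0 141.0 -6.0 90.40928993657641
mortise low 2124 [319. 175.] [34.2 35.4 36.5 63.2]
floor [523.3   3.5] 80.2 25.1 -6.0 35.74233750266947
mouth [524.   10.2] 78.0 32.6 -6.0
70 140 [303. 132.] [ 491.4 -247.1] 23.6 10.0 75.3 [78.7 80.2 81.7]
70 216 [342. 132.] [ 545.  -260.4] 23.8 17.0 76.9 [78.7 80.3 81.5]
70 113 [304. 194.] [ 469.7 -335.6] 22.1 10.6 77.2 [75.3 80.3 81.7]
70 185 [341. 194.] [ 524.4 -349. ] 22.7 16.7 77.0 [75.9 80.3 81.6]
90 1039 [321. 157.] [ 505.6 -298.7] 119.8 40.1 76.2 [94.9 96.4 97.9]
118 177 [320. 170.] [ 506.1 -295.5] 34.7 29.1 75.6 [123.2 125.3 130.6]
150 232 [321. 142.] [ 515.8 -257.1] 20.1 17.3 76.5 [151.7 162.7 166.3]
150 687 [322. 189.] [ 505.7 -297.9] 38.8 17.8 76.1 [199.3 212.9 214.3]
50.4917
```

View pics/g1.png

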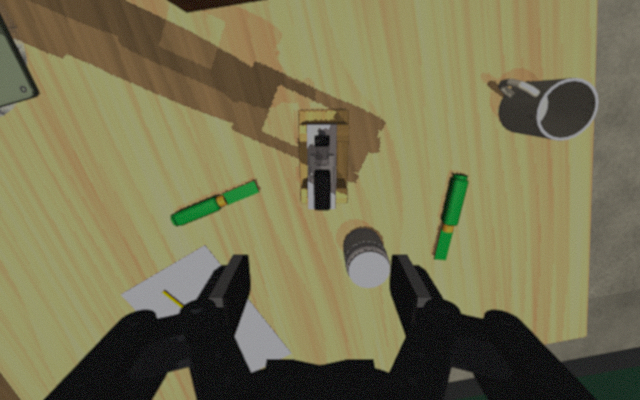

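The wrist view shows the gauge with its grip at (322,189) and the lever rising toward (321,142), on the stand at yaw 76°. The mortise floor is at z≈36, about 54.5 mm deep. I'll lift the gauge now and carry it to the mortise.

Run:
```python
from loc import *
S=sensors.read_state
R1,R2=down(np.radians(-13.8)),down(np.radians(-6))
g=[505.7,-298.3]; m=[524.2,9.2]
ctrl.gripper_to(60,80)
ctrl.move_ptp([*g,260],R1); print("hit",ctrl.move_l([*g,210],vel=60,threshold=10)); 
ctrl.gripper_to(0,80); s=S(); print("grip",s["grip_width"],s["grasp_force"],s["eef_pos"].round(1))
print("q6",s["q"][5])
ctrl.move_l([*g,240],vel=50); print("F lifted",S()["force"].round(2))
ctrl.move_l([*g,290],vel=100)
ctrl.move_l([*m,290],R2,vel=120); ctrl.hold(0.5); print("F",S()["force"].round(2),S()["eef_pos"].round(1),"q6",S()["q"][5])
ctrl.move_l([*m,240],vel=80); ctrl.hold(.4); f0=S()["force"]
for z in np.arange(232,212,-2.):
    ctrl.move_l([*m,z],vel=30); ctrl.hold(.15); s=S(); print(s["eef_pos"][2].round(1),(s["force"]-f0).round(2))
print(S()["t"],S()["grip_width"])
```

```text
hit False
grip 16.971773839293448 79.56315279006958 [ 506.  -298.5  210.4]
q6 -0.4394149730294924
F lifted [-0.69 -0.98 -3.98]
F [ 0.32 -0.29 -4.52] [524.2   9.2 290. ] q6 -0.04289978540913029
232.1 [ 0.25  1.11 -0.72]
230.0 [0.98 0.71 0.11]
228.0 [ 0.52  0.18 -0.14]
225.9 [0.03 0.42 0.1 ]
224.5 [-0.13 -0.1   5.54]
222.0 [-0.41  0.68  4.82]
219.8 [0.01 0.54 2.77]
217.8 [0.26 0.26 2.86]
215.9 [-0.64  0.76  3.03]
213.9 [0.36 0.94 3.38]
62.775 16.68422365913447
```

Run:
```python
from loc import *
S=sensors.read_state
m=[524.2,9.2]
ctrl.move_l([*m,176],vel=40); ctrl.hold(.2); f0=S()["force"]
hit=ctrl.move_l([*m,160],vel=8,threshold=7); s=S(); print(hit,s["eef_pos"].round(2),(s["force"]-f0).round(2))
ctrl.hold(.4); s=S(); print(s["eef_pos"].round(2),(s["force"]-f0).round(2))
im,d,c=grab("scene"); save("s2.png",cv2.resize(im[130:330,180:480],None,fx=2.6,fy=2.6))
ctrl.gripper_to(45); print(S()["force"].round(2))
ctrl.move_l([*m,250],vel=80)
go([524,10,330],-6); im,d,c=grab("wrist"); save("g2.png",im); W=cloud(d,c); z=W[...,2]
N=(abs(W[...,0]-524)<80)&(abs(W[...,1]-10)<90)
for lo,hi in((102,110),(128,142),(150,230)):
    for n,p,Q in comps((z>lo)&(z<hi)&N,W,20): print(lo,n,p,*rect(Q[:,:2]),np.percentile(Q[:,2],[5,50,95]).round(1))
print(S()["t"])
```

```text
True [524.11   9.2  171.05] [-0.53  0.37  5.6 ]
[524.08   9.19 171.05] [-0.65  0.97  7.98]
[-0.36  0.54 -0.06]
102 1771 [319. 168.] [523.3   9.2] 119.5 40.0 84.0 [105.  106.4 107.7]
128 21 [308. 158.] [515.3  33.4] 8.6 3.4 -44.3 [130.9 135.1 140.3]
128 98 [307. 182.] [510.7   7.5] 22.6 4.4 83.2 [133.8 135.2 136.5]
128 83 [330. 182.] [535.5   5.2] 22.3 3.3 84.5 [134.  135.2 136.7]
150 486 [319. 145.] [527.2  47.4] 29.3 17.2 84.3 [152.3 171.5 175.9]
150 840 [319. 187.] [523.3   9.5] 39.5 17.9 84.2 [162.8 173.4 174.6]
67.425
```

View pics/s2.png

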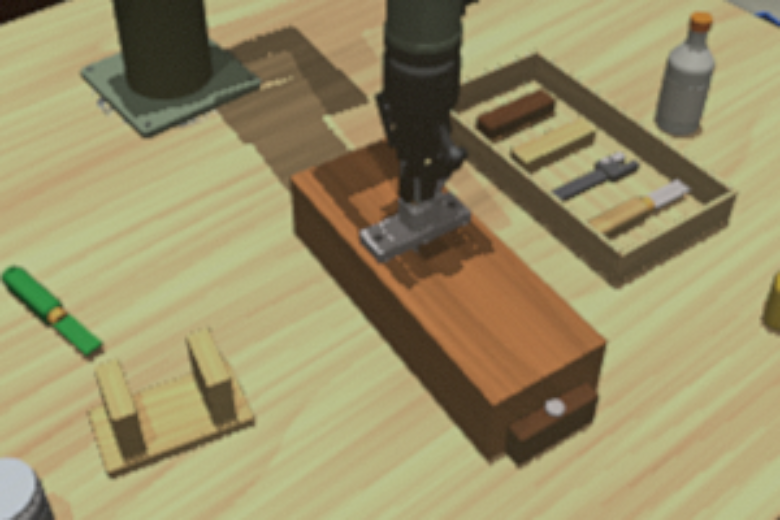

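View pics/g2.png

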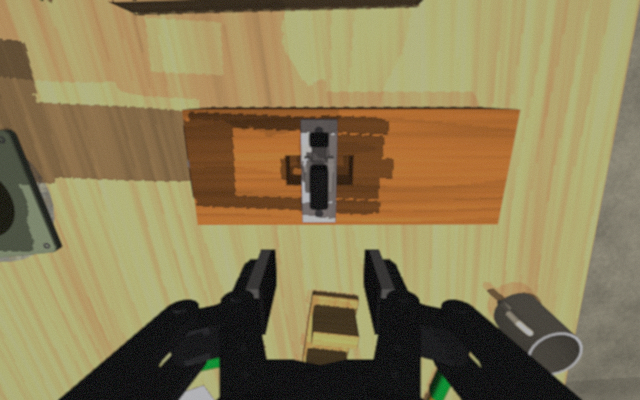

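The scene view shows the base flat across the leg and all clutter in the tray. The wrist view shows the gauge centred on the mortise at (319,170), with the raised lever at (319,140). The rod is about 53.5 mm down, on the floor. Now I'll press the lever.

Run:
```python
from loc import *
S=sensors.read_state
ex=np.array([np.cos(np.radians(84)),np.sin(np.radians(84))]); p=np.array([523.5,9.2])+50*ex
ctrl.gripper_to(0); go([*p,240],-6); ctrl.move_l([*p,208],vel=80); ctrl.hold(.3); f0=S()["force"]
hit=ctrl.move_l([*p,160],vel=25,threshold=14); ctrl.hold(.3); s=S(); print(hit,s["eef_pos"].round(2),(s["force"]-f0).round(2))
ctrl.move_l([*p,240],vel=80)
ctrl.gripper_to(60)
go([524,10,330],-6); im,d,c=grab("wrist"); save("g3.png",im); W=cloud(d,c); z=W[...,2]
N=(abs(W[...,0]-524)<80)&(abs(W[...,1]-10)<90)
for lo,hi in((102,110),(128,150),(150,230)):
    for n,p,Q in comps((z>lo)&(z<hi)&N,W,20): print(lo,n,p,*rect(Q[:,:2]),np.percentile(Q[:,2],[5,50,95]).round(1))
print(S()["t"])
```

```text
True [529.18  61.38 195.79] [-0.98  3.44  5.24]
102 1737 [319. 169.] [523.3   9.1] 119.4 40.0 83.9 [105.2 106.4 107.8]
128 494 [318. 169.] [523.9  16. ] 40.6 31.6 84.1 [134.  142.7 148.3]
150 510 [319. 141.] [527.5  49.5] 30.5 17.3 84.0 [151.9 168.2 173.2]
150 845 [319. 186.] [523.4   9.7] 39.0 17.9 84.0 [160.7 173.3 174.6]
72.2417
```

It stopped early on a force transient. I'll press in small steps and watch the steady force.

Run:
```python
from loc import *
S=sensors.read_state
ex=np.array([np.cos(np.radians(84)),np.sin(np.radians(84))]); p=np.array([523.5,9.2])+50*ex
ctrl.gripper_to(0); go([*p,240],-6); ctrl.move_l([*p,200],vel=80); ctrl.hold(.3); f0=S()["force"]
z=198
while z>160:
    ctrl.move_l([*p,z],vel=15,threshold=30); ctrl.hold(.1); s=S(); f=s["force"]-f0
    print(z,s["eef_pos"][2].round(1),f.round(1))
    if f[2]>13: break
    z-=3 if z>172 else 1
ctrl.move_l([*p,240],vel=80)
ctrl.gripper_to(60)
go([524,10,330],-6); im,d,c=grab("wrist"); save("g3.png",im); W=cloud(d,c); z=W[...,2]
N=(abs(W[...,0]-524)<80)&(abs(W[...,1]-10)<90)
for lo,hi in((102,110),(128,150),(150,230)):
    for n,p,Q in comps((z>lo)&(z<hi)&N,W,20): print(lo,n,p,*rect(Q[:,:2]),np.percentile(Q[:,2],[5,50,95]).round(1))
print(S()["t"])
```

```text
198 197.9 [-0.4 -0.2  0.7]
195 195.3 [-0.1  1.6  1.5]
192 193.0 [-0.3  4.   5.7]
189 189.8 [1.3 4.4 6.4]
186 186.1 [2.4 2.2 4.1]
183 182.3 [-0.8 -2.1  0.8]
180 179.6 [0.2 0.1 0.5]
177 176.9 [ 0.5  0.1 -0.2]
174 173.9 [-0.5 -0.3  2. ]
171 170.8 [ 0.  -0.5  1.1]
170 169.9 [-0.5  0.1  1.3]
169 168.9 [-0.2  0.8  1.6]
168 167.9 [0.8 0.  2.3]
167 166.9 [0.4 0.3 1.6]
166 166.4 [-1.6  1.5  6. ]
165 166.3 [-3.5  0.7 10.7]
164 166.2 [-5.5  0.9 13.6]
102 1669 [319. 172.] [523.3   9.1] 119.1 40.0 83.9 [105.2 106.4 107.7]
128 1141 [318. 150.] [525.8  35.2] 78.8 31.7 84.2 [134.7 142.1 144.9]
150 842 [319. 186.] [523.3   9.5] 39.3 17.9 84.0 [160.7 173.4 174.6]
83.4083
```

The lever is level (its top is flat at z≈142) and the grip height has not changed. I'll carry the gauge back to the stand.

Run:
```python
from loc import *
S=sensors.read_state
R1,R2=down(np.radians(-13.6)),down(np.radians(-6))
m=[523.4,9.4]; g=[508.3,-298.4]
ctrl.move_ptp([*m,230],R2); ctrl.gripper_to(45,80); print("hit",ctrl.move_l([*m,171],vel=60,threshold=10))
ctrl.hold(.2); f0=S()["force"]
ctrl.gripper_to(0,80); s=S(); print(s["grip_width"],s["eef_pos"].round(1))
ctrl.move_l([*m,177],vel=30); ctrl.hold(.3); print("F +6mm",(S()["force"]-f0).round(2))
ctrl.move_l([*m,285],vel=100)
ctrl.move_l([*g,285],R1,vel=120); ctrl.hold(.3)
im,d,c=grab("scene"); save("s3.png",cv2.resize(im[150:350,130:430],None,fx=2.6,fy=2.6))
ctrl.move_l([*g,170],vel=80); ctrl.hold(.3); f1=S()["force"]; print("F",(f1-f0).round(2))
for z in np.arange(168,157,-1.):
    ctrl.move_l([*g,z],vel=15); ctrl.hold(.15); s=S(); f=s["force"]-f1; print(s["eef_pos"][2].round(1),f.round(1))
    if f[2]>3.5: break
print(S()["t"])
```

```text
hit False
16.684754128659673 [523.8   9.4 171.3]
F +6mm [ 0.9   0.42 -3.98]
F [ 0.98  0.58 -4.8 ]
168.0 [ 0.3 -0.7 -0.1]
167.0 [-0.1  0.1  0.3]
166.0 [ 0.3 -0.7  0. ]
165.0 [-1.1 -0.1  0.5]
164.0 [ 0.5  0.1 -0.7]
163.0 [ 0.1 -0.2  0.2]
162.0 [ 0.9 -0.2 -0.3]
161.3 [-0.  -0.5  1.7]
160.9 [-1.   1.   7.4]
96.35
```

View pics/s3.png

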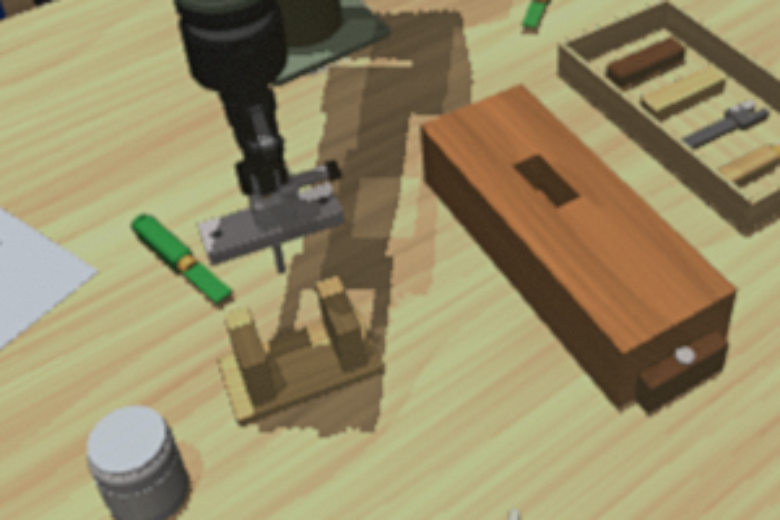

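The scene view shows the gauge carried with its rod out at (279,257) and the lever level, with the empty stand below at (300,360). The base has now touched down at the expected height, so I'll release, retract and verify.

Run:
```python
from loc import *
S=sensors.read_state
p=S()["eef_pos"]
ctrl.gripper_to(45); ctrl.move_l([p[0],p[1],260],vel=60)
go([507,-288,400],-14); im,d,c=grab("wrist"); save("g4.png",im); W=cloud(d,c); z=W[...,2]
N=(abs(W[...,0]-507)<80)&(abs(W[...,1]+290)<90)
for lo,hi in((70,84),(90,100),(118,145),(145,230)):
    for n,p,Q in comps((z>lo)&(z<hi)&N,W,20): print(lo,n,p,*rect(Q[:,:2]),np.percentile(Q[:,2],[5,50,95]).round(1))
ctrl.move_ptp([300,-300,400],down(np.radians(-14)))
im,d,c=grab("scene"); save("s4.png",cv2.resize(im[100:360],None,fx=1.25,fy=1.25))
im,d,c=grab("top"); W=cloud(d,c); z=W[...,2]
R=(abs(W[...,0]-495)<165)&(abs(W[...,1]-298)<84)
for n,p,P in comps((z>13)&(z<45)&R,W,40): print("tray",*rect(P[:,:2]))
print(S()["t"])
```

```text
70 169 [303. 131.] [ 492.1 -247.8] 23.8 12.8 75.1 [78.3 80.4 81.8]
70 183 [342. 131.] [ 546.3 -260. ] 23.0 14.4 75.5 [74.6 80.2 81.5]
70 150 [304. 193.] [ 470.7 -336.2] 23.2 12.2 75.2 [74.  80.2 81.5]
70 168 [341. 193.] [ 525.1 -349.7] 23.8 13.7 77.1 [74.5 80.3 81.7]
90 1172 [322. 167.] [ 508.  -298.5] 119.1 39.9 76.2 [95.  96.4 97.8]
118 761 [322. 148.] [ 514.  -273.8] 79.0 31.8 76.5 [124.5 132.1 135.3]
145 508 [323. 176.] [ 508.4 -298.2] 38.6 17.0 76.1 [157.1 162.9 164.4]
tray [624.1 298. ] 167.8 70.8 89.7
tray [529.4 295.6] 144.3 34.5 85.3
tray [458.  304.3] 123.7 32.0 85.5
tray [383.8 312.4] 125.8 35.4 85.0
100.1583
```

View pics/s4.png

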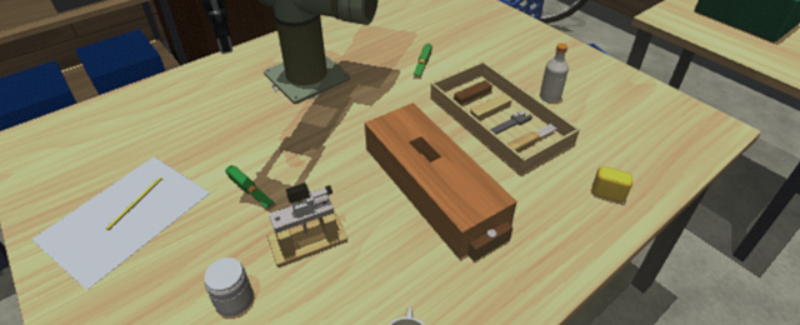

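The scene shows the gauge locked on its stand at (303,210) and the four pieces in the tray. The glue and tin are in place, and the depth is unchanged (grip top 84.4 mm above the sole, as before).

```bash
python3 -c "
from plant import ctrl
print(ctrl.finish_job())"
```

```text
the job is handed in; nothing more can be done
None
```

I handed the job in after about 100 s: all four pieces are in the tray, and the gauge is locked at a depth of about 53.5 mm and back on its stand with that depth unchanged.

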